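Show the long column to the code reader

TASK

Draw the longest of the four steel columns out of the leaning rack, turn it until it lies level, and hold it up over the middle of the code reader's dark window, lengthwise along the window and about ten centimetres above it, so that its side can be read. Finish while still holding it there, still and gripped, without setting it down; leave the other columns in the rack and do not disturb the other things on the bench.

Things in the scene. Friction and masses are not known exactly. Their poses are not given: they have to be found in the camera images.
- column_long: Longest of four steel tubes in the rack: 20 mm diameter from foot to 120 mm, end nut 26 mm across from 120 to 140 mm, white stub 8 mm diameter to 148 mm; 0.15 to 0.26 kg, balance point near 75 mm. Origin: centre of its foot; z along the tube to the nut. Leans 30 to 34 degrees to the rack's -x (robot) side. Lowest 45 mm loose in any one pocket; draw it out along its axis.
- column_long_grip (a point): Point on the long column's axis 90 mm from its foot: bare tube, 20 mm across, 30 mm below the nut; a good place to grip.
- column_long_mid (a point): Point on the long column's axis 70 mm from its foot: its middle, the point to be held over the reader.
- column_short_a: One of three equal short steel columns, same tube, nut and stub but 90 mm long plus the 8 mm stub; origin at its foot, z along the tube. Stays in the rack.
- column_short_b: As column_short_a.
- column_short_c: As column_short_a.
- rack: Fixed black rack on a base 130 x 262 mm. Four square pockets in a row at y = -90, -30, 30, 90 mm, 22 mm wide, 45 mm deep, leaning 30 degrees from upright, tops to the rack's -x. Pocket floor centres x = 0, z = 20 mm; mouths x = -22, z = 59 mm; highest edge 68 mm. Origin on the table under the floors' line; z up; -x faces the robot within 0.2 rad. Rack and reader may swap sides.
- reader: Fixed low grey code reader, 130 mm (x) x 85 mm (y) x 35 mm high, with a flat dark window 100 x 38 mm on its top, long along the reader's x axis. Origin: centre of its underside; z up.
- reader_window (a point): Centre of the reader's window, on its top face 35 mm above the table.
- jar: Bystander: amber jar, 52 mm diameter, 65 mm tall, behind the middle.
- can: Bystander: white pot, 34 mm diameter, 50 mm tall, near the robot on its right.
- wrench: Bystander: wrench lying crosswise near the robot, 130 mm long.
- vial: Bystander: small capped vial, 22 mm diameter, 36 mm tall, standing between rack and reader.
- spare_nut: Bystander: loose steel nut, 26 mm across, 16 mm tall, between rack and reader.

How it is judged (in metres and radians):
On the way:
1. the long column is drawn clear of its pocket in the gripper (z of column_long in the frame of rack above 0.085 m and contact force between column_long and the fingers above 2 N and contact force between column_long and rack below 0.1 N), for 0.2 s.
At the end, for the whole second after the job is handed in: Long column gripped, clear of rack and reader, at rest; level within 12 degrees, along the reader's x within 14 degrees (either way round); its middle within 30 mm of the window's centre from above and 60 to 150 mm above it. Short columns within 15 mm, bystanders within 30 mm of their starts (contact force between column_long and the fingers above 2 N and contact force between column_long and rack below 0.1 N and contact force between column_long and reader below 0.1 N and angle between column_long_mid's own z axis and vertical between 1.36 and 1.78 rad and angle between the z axis of column_long and the x axis of reader, either way round below 0.25 rad and horizontal distance between column_long_mid and reader_window below 0.03 m and z of column_long_mid in the frame of reader_window between 0.06 and 0.15 m and linear speed of column_long below 0.03 m/s and angular speed of column_long below 0.2 rad/s and distance of each of column_short_a, column_short_b, column_short_c from where it was at the start of the episode below 0.015 m and distance of each of jar, can, wrench, vial, spare_nut from where it was at the start of the episode below 0.03 m); the arm keeps its last pose, push and grip.
It fails at once if a short column is pulled out or pushed about (over 15 mm) (distance of any of column_short_a, column_short_b, column_short_c from where it was at the start of the episode above 0.015 m).
It fails at once if a bystander is moved over 30 mm (distance of any of jar, can, wrench, vial, spare_nut from where it was at the start of the episode above 0.03 m).
It also fails if it takes over 42 s, if anything falls off the work surface, if the arm or the gripper's body presses on something with over 40 N, if the wrist force passes 120 N, or if a joint passes its speed limit or range.

ROBOT

A 6-joint arm with a two-finger parallel gripper is mounted at the origin on the work surface. World frame = base frame: x ahead of the robot, y to its left, z up, the work surface at z = 0. Lengths are in mm, angles in rad, forces in N, time in s.
With the tool pointing down it reaches from about 275 to 750 mm from the base axis. Payload 10.2 kg.
Tool frame: the origin (TCP) lies between the finger pads; the fingertips stand 19 mm ahead of it and the grasp point (between the pads) is the TCP; z points along the fingers, y is the line along which they close (so a half turn about z gives the same grasp; the last joint's range is limited). The gripper opens to 85 mm and grips with 20 to 120 N. Pads are 22 mm wide; open, the fingers measure 114 mm over their backs; the gripper's body (76 mm by 85 mm) begins 54 mm behind the grasp point. The pads swing forward as they close: fully open they stand 13 mm farther back than shut.
Start: joints at [0.911, 0.313, 1.498, -0, 1.331, -0.223], TCP at [222.11, 475.708, 250.294] pointing down, gripper open.
Joint ranges: [-2.94, 2.94], [-0.97, 2.17], [0.19, 2.56], [-1.23, 4.37], [0.02, 3.11], [-2.88, 2.88]. Speed limits (rad/s): [2.39, 2.39, 3.01, 3.14, 3.14, 3.14].

INTERFACE

Orientations are given as a unit quaternion [w, x, y, z].
In Python, from rig import sense, capture, finish_job gives the robot as it stands. The module is installed in compiled form; this text tells all that it offers.
- The arm moves only by the tool move_arm, never from a script. Its argument "moves" is a list of rows, each an object with "turn": the turn, a rotation vector about the tool's x, y, z in rad, a list of three; "translation": the shift along the tool's x, y, z in mm, a list of three; "hand": the opening, from 0 (shut) to 1 (fully open). In form: [{"turn": [wx, wy, wz], "translation": [x, y, z], "hand": hand}, ...]. A call has 1 to 10 rows; each row shifts and turns the commanded pose from where the row before left it, along the tool's axes as they then stand; what a row does not reach is not made up. A row lasts 1/12 s, in which the tool goes at most 41.7 mm and 7.16 degrees, less where a joint would pass 70% of its speed; a pose out of reach is approached as far as the arm can. A call with a gripper value outside its range is refused whole. The fingers move at their own pace and stop on an object; "grip_force" is the grip in N (left out, the last holds). Time passes only in rows, so rows that do not move let the fingers close. It gives the time, the measured TCP pose, the force, the opening and the grip force at its end, in the units of the state.
- sense(): the state, without advancing time (a new reading comes with each control period).
- capture(name): name is "scene" or "side" or "wrist"; returns a dict with "image" (420x560x3 uint8, blue, green, red), "z_map" (420x560 float32, mm along the optical axis (not along the pixel's ray), 0 where there is no reading), "vertical_fov" (degrees; the focal length in pixels is half the picture's height over the tangent of half this angle, whatever the lens; pixels are square), "cx", "cy" (the principal point, pixels), "k1" (the pictures are not rectified: a ray, as slopes to the right and down, at radius r is drawn at 1 + k1 r^2 times it, then the intrinsics apply), "R" (3x3) and "t" (3): a world point X has camera coordinates R X + t; the wrist camera has in their place "T_tool_cam" (4x4, takes a point from camera to tool coordinates, whose origin is the TCP and whose axes are the flange's). Camera axes: x right, y down, z forward; pixel columns grow to the right and rows downward; lengths in mm; the calibration is good to about 2 mm. A picture is of the moment at which its call begins: read the wrist's pose just before it.
- finish_job(): hands the job in; it is judged then, once.
The state is a dict: "time_s": time; "joints": joint angles; "dq": joint speeds; "tau": joint torques, N m; "eef_pos": TCP position; "ee_rot": TCP orientation; "force": force on the tool from outside, world axes, zero at the start; "wrist_torque": the same for the moment, N m; "grip_width": opening from 0.0 (shut) to 1.0 (fully open); "grip_force": force on a finger pad.
Only numpy, scipy, OpenCV 4.12 (cv2) and the standard library are available. Lean on these libraries where they do the work, as an engineer would, in place of code of your own. Each camera call takes 0.05 s, during which the arm holds its last target. There are 200 camera calls.

## Working session

There is one attempt and no reset: what is moved stays moved. The work goes in short steps, Python scripts to look and compute and a tool call to move; the robot and the scene stay as the last step left them, time stands still between calls to the robot, and variables do not carry over. Pictures are saved under pics/ and viewed, at most 10 in all, crops included, and the job is handed in when it is done.

Besides the shell and the picture viewer there is one more tool, called after "Emit:" by a JSON object that holds its "method" and its "body". move_arm: Moves the arm, as the interface text tells. Its arguments: {"type":"object","properties":{"moves":{"type":"array","items":{"type":"object","properties":{"turn":{"type":"array","items":{"type":"number"}},"translation":{"type":"array","items":{"type":"number"}},"hand":{"type":"number"}}}},"grip_force":{"type":"number"}},"required":["moves"]}

```bash
mkdir -p pics; cat > h.py <<'E'
import numpy as np, cv2
from rig import sense, capture, finish_job
from scipy.spatial.transform import Rotation as R_
def cloud(c, tool=None):
    h,w=c["z_map"].shape; f=h/2/np.tan(np.radians(c["vertical_fov"]/2))
    v,u=np.mgrid[:h,:w].astype(np.float64)
    K=np.array([[f,0,c["cx"]],[0,f,c["cy"]],[0,0,1]])
    p=cv2.undistortPoints(np.stack([u,v],-1).reshape(-1,1,2),K,np.array([c["k1"],0,0,0.])).reshape(h,w,2)
    z=c["z_map"].astype(float); P=np.dstack([p[...,0]*z,p[...,1]*z,z])
    if "R" in c: W=(P-np.array(c["t"]))@np.array(c["R"])
    else:
        T=np.array(c["T_tool_cam"]); q=tool["ee_rot"]; 
        Rt=R_.from_quat(np.roll(q,-1)).as_matrix()
        W=(P@T[:3,:3].T+T[:3,3])@Rt.T+np.array(tool["eef_pos"])
    W[z==0]=np.nan
    return W
E
python3 - <<'E'
from h import *
s=sense();print(s)
ims=[]
for n in("scene","side","wrist"):
    c=capture(n); W=cloud(c,s); np.save(n+".npy",W); cv2.imwrite(f"pics/{n}0.png",c["image"])
    print(n,c["vertical_fov"],c["cx"],c["cy"],c["k1"],c.get("R"),c.get("t"),c.get("T_tool_cam"))
E
```

```text
{'time_s': 0.0, 'joints': array([ 9.10605942e-01,  3.13456019e-01,  1.49844384e+00,  5.22898402e-06,
        1.33101761e+00, -2.23388267e-01]), 'dq': array([-1.31387619e-04, -7.31534562e-06,  4.11905320e-04,  1.05369761e-03,
       -2.62100453e-03,  6.16923428e-04]), 'tau': array([ 4.70975046e-04, -4.12282133e+01, -2.59735572e+01, -2.42959313e-04,
        4.24672267e-03, -2.65228074e-06]), 'eef_pos': array([221.95216563, 475.51174263, 249.72944239]), 'ee_rot': array([-2.85512775e-04,  2.16669502e-01,  9.76244789e-01, -5.97722540e-04]), 'force': array([-0.47817849,  0.4429008 ,  0.10339239]), 'wrist_torque': array([ 0.0154607 , -0.02052625, -0.02403307]), 'grip_force': 0.0, 'grip_width': 0.9997506958060048}
scene 57.05158926230591 276.07706311888353 204.42904977829815 -0.006995062294027146 [[ 0.28155358  0.9594055  -0.01639122]
 [ 0.61338052 -0.19309062 -0.76582005]
 [-0.73789696  0.20556533 -0.642846  ]] [-130.5473189  -259.78420309 1334.68956654] None
side 50.648231581673656 276.51431728337883 208.48230563305563 -0.037193535759731645 [[ 0.9862822  -0.1635199   0.02255366]
 [-0.06254512 -0.49664747 -0.8656959 ]
 [ 0.15275972  0.85240984 -0.50006193]] [-524.23365119   85.03430952  899.93294885] None
wrist 62.91823562369733 280.0800830442226 212.6794989544044 -0.05198070937330668 None None [[ 9.42878768e-04 -9.46949630e-01 -3.21380629e-01  8.37225414e+01]
 [ 9.99999526e-01  8.15454406e-04  5.31096331e-04 -7.67120702e-01]
 [-2.40850225e-04 -3.21380978e-01  9.46949951e-01 -1.23347188e+02]
 [ 0.00000000e+00  0.00000000e+00  0.00000000e+00  1.00000000e+00]]
```

View pics/scene0.png

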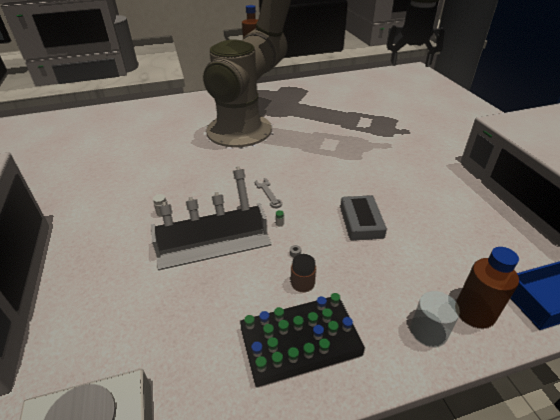

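View pics/side0.png

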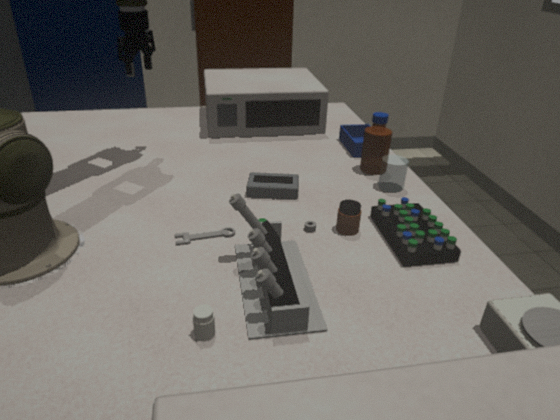

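The scene view shows the rack at about (210,235), with the long column's tip at (240,172) in the end pocket nearest the reader. The reader is at (363,216), the vial at (280,217), the nut at (295,251), the jar at (303,272) and the wrench at (268,193). The side view shows the long column's tip at (237,200) and the reader at (273,186).

```bash
python3 - <<'E'
from h import *
for n,boxr,boxc in(("scene",(190,240,335,390),(160,215,225,255)),("side",(170,200,243,303),(190,250,225,272))):
    W=np.load(n+".npy"); im=cv2.imread(f"pics/{n}0.png").astype(int)
    r0,r1,c0,c1=boxr; P=W[r0:r1,c0:c1]; m=(P[...,2]>29)&(P[...,2]<42)
    Q=P[m]; rect=cv2.minAreaRect(Q[:,:2].astype(np.float32)); print(n,"reader top z",np.median(Q[:,2]),rect)
    g=im[r0:r1,c0:c1].sum(2); d=m&(g<130); d=cv2.morphologyEx(d.astype(np.uint8),cv2.MORPH_OPEN,np.ones((3,3)))>0
    Q=P[d]; print(" window",len(Q),cv2.minAreaRect(Q[:,:2].astype(np.float32)),np.median(Q[:,2]))
    r0,r1,c0,c1=boxc; P=W[r0:r1,c0:c1]; m=(P[...,2]>78); Q=P[m]
    top=Q[Q[:,2].argmax()]; print(" top",top,len(Q))
    for z in range(70,160,8):
        q=Q[abs(Q[:,2]-z)<4]
        if len(q): print("  ",z,len(q),q.mean(0).round(1),np.ptp(q,axis=0).round(0))
    # overall tall things
    a=np.where((W[...,2]>50)&(W[...,0]>250)&(W[...,0]<560)&(W[...,1]<150)&(W[...,1]>-300))
    for z0,z1 in((50,70),(70,200)):
        mm=((W[...,2]>z0)&(W[...,2]<z1)&(W[...,0]>200)&(W[...,0]<650)&(W[...,1]<300)&(W[...,1]>-350)).astype(np.uint8)
        k,l,st,ce=cv2.connectedComponentsWithStats(mm)
        for i in range(1,k):
            if st[i,4]>15: print("  blob",z0,ce[i].round(0),st[i,4],np.nanmean(W[l==i],0).round(0),np.nanmax(W[l==i],0).round(0))
E
```

```text
scene reader top z 33.33360253116126 ((555.3493041992188, 195.45535278320312), (84.2297592163086, 131.20838928222656), 77.68089294433594)
 window 390 ((556.1036987304688, 194.7893829345703), (36.11866760253906, 99.21797943115234), 77.31497192382812) 34.24903742835589
 top [433.47739791 -79.19206886 145.49548715] 305
   78 16 [481.3 -84.5  80.1] [10. 16.  4.]
   86 34 [476.5 -82.8  86. ] [16. 19.  8.]
   94 36 [471.7 -82.2  94.6] [18. 20.  8.]
   102 29 [466.9 -83.8 102.2] [12. 17.  8.]
   110 33 [462.2 -82.9 109.7] [14. 20.  7.]
   118 36 [456.3 -83.1 117.7] [24. 22.  8.]
   126 34 [452.9 -84.1 126.3] [14. 25.  8.]
   134 52 [448.3 -82.5 134.2] [29. 25.  8.]
   142 35 [442.  -82.5 141.3] [18. 21.  7.]
  blob 50 [206. 221.] 1373 [ 503. -177.   59.] [533. -42.  70.]
  blob 70 [241. 186.] 340 [462. -83. 110.] [491. -70. 145.]
  blob 70 [218. 201.] 169 [ 477. -143.   88.] [ 490. -129.  104.]
  blob 70 [192. 206.] 178 [ 477. -202.   88.] [ 491. -189.  105.]
  blob 70 [166. 211.] 181 [ 477. -262.   88.] [ 490. -249.  105.]
side reader top z 34.4288126361165 ((552.69091796875, 189.969970703
[... 193 characters left out ...]
5. 73.  4.]
   86 93 [ 469.9 -127.5   86.3] [28. 76.  8.]
   94 135 [ 465.2 -132.2   94. ] [29. 75.  8.]
   102 135 [ 464.2 -137.4  101.6] [ 27. 121.   8.]
   110 50 [455.  -98.2 110.1] [ 25. 124.   7.]
   118 45 [448.5 -93.4 118.3] [27. 11.  7.]
   126 51 [442.1 -95.6 126.2] [30. 17.  8.]
   134 77 [437.6 -93.4 134.1] [29. 24.  8.]
   142 70 [438.3 -89.1 141.9] [22. 25.  8.]
   150 4 [432.3 -87.7 146.6] [4. 1. 2.]
  blob 50 [279. 275.] 1498 [ 497. -219.   61.] [532. -45.  70.]
  blob 50 [206. 311.] 78 [ 372. -285.   51.] [ 381. -270.   52.]
  blob 50 [196. 310.] 18 [ 356. -281.   51.] [ 360. -273.   51.]
  blob 70 [256. 244.] 1427 [ 464. -176.   98.] [491. -74. 148.]
  return _methods._mean(a, axis=axis, dtype=dtype,
  ret = ret.dtype.type(ret / rcount)
```

```bash
cat > fit.py <<'E'
from h import *
from scipy.optimize import least_squares
def fit(P,p0,d0,r=10):
    f=lambda v:(np.linalg.norm(np.cross(P-np.array([v[0],v[1],p0[2]]),(d:=np.array([v[2],v[3],1])/np.linalg.norm([v[2],v[3],1]))),axis=1)-r)
    s=least_squares(f,[p0[0],p0[1],d0[0],d0[1]],loss="soft_l1",f_scale=1)
    return s.x,np.median(abs(s.fun))
E
python3 - <<'E'
from fit import *
A=[]
for n in("scene","side"):
    P=np.load(n+".npy").reshape(-1,3); 
    P=P[(P[:,2]>78)&(P[:,2]<118)&(P[:,1]>-108)&(P[:,1]<-60)&(P[:,0]>420)&(P[:,0]<500)]
    # keep tube below nut: 
    A.append(P); print(n,len(P),fit(P,(462,-84,97),(-.6,0)))
P=np.vstack(A); v,e=fit(P,(462,-84,97),(-.6,0)); print("both",v,e)
d=np.r_[v[2:],1];d/=np.linalg.norm(d);print("lean",np.degrees(np.arccos(d[2])),d)
W=np.load("scene.npy").reshape(-1,3);top=W[(W[:,2]>100)&(W[:,0]<445)&(W[:,0]>420)&(abs(W[:,1]+84)<20)]
p=np.array([v[0],v[1],97]); print("axial top from p", ((np.vstack([top])-p)@d).max())
s=sense(); R=R_.from_quat(np.roll(s["ee_rot"],-1)); print(R.as_matrix())
E
```

```text
scene 169 (array([ 4.60939764e+02, -8.18973485e+01, -6.58074968e-01, -8.17452592e-03]), np.float64(0.7870587307178827))
side 222 (array([ 4.60968182e+02, -8.51636307e+01, -6.62668959e-01, -4.98394029e-03]), np.float64(0.6444734144268685))
both [ 4.60935095e+02 -8.44900198e+01 -6.63452120e-01 -1.36993026e-02] 0.956428423143409
lean 33.56799498601761 [-0.55280836 -0.01141467  0.83323023]
axial top from p 55.924282016155146
[[-9.06129347e-01  4.23000358e-01 -5.51465356e-04]
 [ 4.23000680e-01  9.06129046e-01 -7.59334747e-04]
 [ 1.78499908e-04 -9.21325719e-04 -9.99999560e-01]]
```

Emit:
{"method": "move_arm", "body": {"moves": [{"turn": [0, 0, 0], "translation": [-25, -19, 0], "hand": 0.5}, {"turn": [0, 0, 0], "translation": [-25, -19, 0], "hand": 0.5}, {"turn": [0, 0, 0], "translation": [-25, -19, 0], "hand": 0.5}, {"turn": [0, 0, 0], "translation": [-25, -19, 0], "hand": 0.5}, {"turn": [0, 0, 0], "translation": [-25, -19, 0], "hand": 0.5}, {"turn": [0, 0, 0], "translation": [-25, -19, 0], "hand": 0.5}, {"turn": [0, 0, 0], "translation": [-25, -19, 0], "hand": 0.5}, {"turn": [0, 0, 0], "translation": [-25, -19, 0], "hand": 0.5}, {"turn": [0, 0, 0], "translation": [-25, -19, 0], "hand": 0.5}, {"turn": [0, 0, 0], "translation": [-25, -19, 0], "hand": 0.5}]}}

```text
time_s: 0.98
eef_pos: [368.6, 196.3, 250.2]
ee_rot: [-0.0, 0.217, 0.976, 0.0]
force: [0.5, 0.7, -0.1]
grip_width: 0.502
grip_force: 0.0
```

Emit:
{"method": "move_arm", "body": {"moves": [{"turn": [0, 0, 0], "translation": [-25, -19, 0], "hand": 0.5}, {"turn": [0, 0, 0], "translation": [-25, -19, 0], "hand": 0.5}, {"turn": [0, 0, 0], "translation": [-25, -19, 0], "hand": 0.5}, {"turn": [0, 0, 0], "translation": [-25, -19, 0], "hand": 0.5}, {"turn": [0, 0, 0], "translation": [-25, -19, 0], "hand": 0.5}, {"turn": [0, 0, 0], "translation": [-25, -19, 0], "hand": 0.5}, {"turn": [0, 0, 0], "translation": [-25, -19, 0], "hand": 0.5}, {"turn": [0, 0, 0], "translation": [-25, -19, 0], "hand": 0.5}, {"turn": [0, 0, 0], "translation": [-25, -19, 0], "hand": 0.5}, {"turn": [0, 0, 0], "translation": [-25, -19, 0], "hand": 0.5}]}}

```text
time_s: 1.82
eef_pos: [514.8, -81.7, 250.1]
ee_rot: [-0.0, 0.217, 0.976, 0.0]
force: [-0.6, 0.7, 0.2]
grip_width: 0.5
grip_force: 0.0
```

```bash
cat > plan.py <<'E'
from h import *
def plan(pos,Rt):
    s=sense(); R=R_.from_quat(np.roll(s["ee_rot"],-1)); 
    print("t",s["time_s"],"pos",s["eef_pos"].round(1),"q",s["joints"].round(2),"grip",s["grip_width"],s["grip_force"],"F",s["force"].round(1))
    print("rot",(R.inv()*R_.from_matrix(Rt)).as_rotvec().round(4),"trans cur frame",R.inv().apply(np.array(pos)-s["eef_pos"]).round(1),"trans target frame",(np.array(Rt).T@(np.array(pos)-s["eef_pos"])).round(1))
def tool(t,yaw=0):
    "tool tilted t deg toward -X, yaw deg about world z"
    return (R_.from_euler("z",yaw,degrees=True)*R_.from_matrix(np.diag([-1,1,-1.]))*R_.from_euler("y",t,degrees=True)).as_matrix()
E
python3 - <<'E'
from plan import *
Rt=tool(30); print(Rt.round(2)); plan(np.array([462,-84,95.5])-110*Rt[:,2],Rt)
E
```

```text
[[-0.87  0.   -0.5 ]
 [ 0.    1.    0.  ]
 [ 0.5   0.   -0.87]]
t 1.8167 pos [514.8 -81.7 250.1] q [-0.38  0.3   1.51  0.    1.33 -1.52] grip 0.5003747435604385 0.0 F [-0.6  0.7  0.2]
rot [ 0.1145  0.5147 -0.4269] trans cur frame [-3.  -1.2 59.3] trans target frame [-31.6  -2.3  50.3]
```

Emit:
{"method": "move_arm", "body": {"moves": [{"turn": [0.0164, 0.0735, -0.061], "translation": [0, 0, 0], "hand": 0.5}, {"turn": [0.0164, 0.0735, -0.061], "translation": [0, 0, 0], "hand": 0.5}, {"turn": [0.0164, 0.0735, -0.061], "translation": [0, 0, 0], "hand": 0.5}, {"turn": [0.0164, 0.0735, -0.061], "translation": [0, 0, 0], "hand": 0.5}, {"turn": [0.0164, 0.0735, -0.061], "translation": [0, 0, 0], "hand": 0.5}, {"turn": [0.0164, 0.0735, -0.061], "translation": [0, 0, 0], "hand": 0.5}, {"turn": [0.0164, 0.0735, -0.061], "translation": [0, 0, 0], "hand": 0.5}, {"turn": [0, 0, 0], "translation": [0, 0, 0], "hand": 0.5}]}}

```text
time_s: 2.48
eef_pos: [514.8, -79.8, 248.5]
ee_rot: [-0.261, -0.002, 0.965, 0.0]
force: [-0.6, 0.1, -0.4]
grip_width: 0.499
grip_force: 0.0
```

```bash
python3 - <<'E'
from fit import *; from plan import *
Rt=tool(30); plan(np.array([462,-84,95.5])-70*Rt[:,2],Rt)
s=sense(); c=capture("wrist"); W=cloud(c,s); cv2.imwrite("pics/wrist1.png",c["image"])
P=W.reshape(-1,3); print(np.nanmin(P,0),np.nanmax(P,0))
P=P[(P[:,2]>72)&(P[:,2]<112)&(P[:,1]>-108)&(P[:,1]<-60)&(P[:,0]>420)&(P[:,0]<500)]
print(len(P),fit(P,(462,-84,97),(-.6,0)))
E
```

```text
t 2.4833 pos [514.8 -79.8 248.5] q [-0.31  0.59  1.17 -0.16  1.89 -1.89] grip 0.49946934009838173 0.0 F [-0.6  0.1 -0.4]
rot [-0.0006 -0.0048  0.0033] trans cur frame [-31.2  -4.2  88.7] trans target frame [-30.8  -4.2  88.9]
[ 104.1414822  -489.67928172   -3.64148955] [658.78619779 326.17967492 318.55677491]
736 (array([ 4.59318757e+02, -8.42918465e+01, -6.53662957e-01, -2.28571220e-03]), np.float64(0.2581832404235582))
```

View pics/wrist1.png

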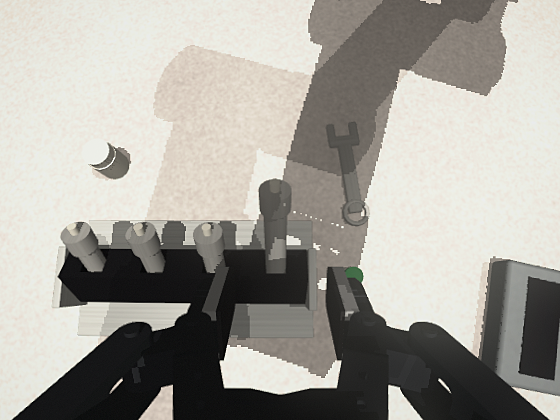

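The wrist view has the long column upright near column 274, midway between the fingers (215 and 345). The vial cap at (355,274) and the short column at (208,240) lie outside the fingers. The wrist fit agrees with the other cameras to 2 mm.

Emit:
{"method": "move_arm", "body": {"moves": [{"turn": [0, 0, 0], "translation": [-15, -2.5, 10], "hand": 0.5}, {"turn": [0, 0, 0], "translation": [-15, -2, 20], "hand": 0.5}, {"turn": [0, 0, 0], "translation": [0, 0, 25], "hand": 0.5}, {"turn": [0, 0, 0], "translation": [0, 0, 25], "hand": 0.5}, {"turn": [0, 0, 0], "translation": [0, 0, 20], "hand": 0.5}, {"turn": [0, 0, 0], "translation": [0, 0, 20], "hand": 0.5}, {"turn": [0, 0, 0], "translation": [0, 0, 20], "hand": 0.5}, {"turn": [0, 0, 0], "translation": [0, 0, 14], "hand": 0.5}, {"turn": [0, 0, 0], "translation": [0, 0, 5], "hand": 0.5}, {"turn": [0, 0, 0], "translation": [0, 0, 0], "hand": 0.5}]}}

```text
time_s: 3.37
eef_pos: [460.4, -84.7, 97.5]
ee_rot: [-0.258, 0.001, 0.966, -0.0]
force: [0.9, 0.2, 0.6]
grip_width: 0.502
grip_force: 0.0
```

```bash
python3 - <<'E'
from plan import *
Rt=tool(30); plan(np.array([461,-84.3,95.5]),Rt)
c=capture("wrist"); a=c["image"]; c=capture("side"); cv2.imwrite("pics/m2.png",cv2.resize(np.hstack([a,c["image"]])[100:,:],(800,228)))
E
```

```text
t 3.3667 pos [460.4 -84.7  97.5] q [-0.35  0.64  1.51 -0.17  1.49 -1.86] grip 0.501627415296772 0.0 F [0.9 0.2 0.6]
rot [ 0.0002  0.001  -0.0016] trans cur frame [-1.5  0.4  1.4] trans target frame [-1.5  0.4  1.4]
```

View pics/m2.png

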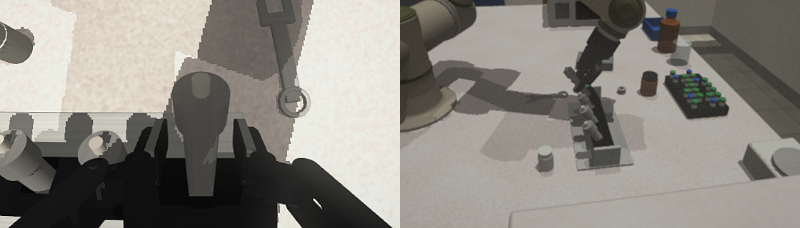

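The fingers straddle the bare tube at (200,130) in the left picture, with a gap on both sides and short columns clear.

Emit:
{"method": "move_arm", "body": {"moves": [{"turn": [0, 0, 0], "translation": [0, 0, 1], "hand": 0.2}, {"turn": [0, 0, 0], "translation": [0, 0, 0], "hand": 0}, {"turn": [0, 0, 0], "translation": [0, 0, 0], "hand": 0}, {"turn": [0, 0, 0], "translation": [0, 0, 0], "hand": 0}, {"turn": [0, 0, 0], "translation": [0, 0, 0], "hand": 0}, {"turn": [0, 0, 0], "translation": [0, 0, 0], "hand": 0}, {"turn": [0, 0, 0], "translation": [0, 0, 0], "hand": 0}, {"turn": [0, 0, 0], "translation": [0, 0, 0], "hand": 0}], "grip_force": 70}}

```text
time_s: 4.13
eef_pos: [460.8, -84.8, 97.2]
ee_rot: [-0.258, -0.0, 0.966, -0.0]
force: [1.0, 0.8, 5.3]
grip_width: 0.212
grip_force: 68.1
```

Emit:
{"method": "move_arm", "body": {"moves": [{"turn": [0, 0, 0], "translation": [4.4, 0, -2.4], "hand": 0}, {"turn": [0, 0, 0], "translation": [8.8, 0, -4.7], "hand": 0}, {"turn": [0, 0, 0], "translation": [8.8, 0, -4.7], "hand": 0}]}}

```text
time_s: 4.38
eef_pos: [447.0, -84.7, 118.2]
ee_rot: [-0.259, -0.0, 0.966, -0.0]
force: [2.4, -0.0, -1.6]
grip_width: 0.211
grip_force: 68.3
```

Emit:
{"method": "move_arm", "body": {"moves": [{"turn": [0, 0, 0], "translation": [8.8, 0, -4.7], "hand": 0}, {"turn": [0, 0, 0], "translation": [8.8, 0, -4.7], "hand": 0}, {"turn": [0, 0, 0], "translation": [13, 0, -7], "hand": 0}, {"turn": [0, 0, 0], "translation": [13, 0, -7], "hand": 0}, {"turn": [0, 0, 0], "translation": [13, 0, -7], "hand": 0}, {"turn": [0, 0, 0], "translation": [13, 0, -7], "hand": 0}, {"turn": [0, 0, 0], "translation": [8.8, 0, -4.7], "hand": 0}, {"turn": [0, 0, 0], "translation": [0, 0, 0], "hand": 0}, {"turn": [0, 0, 0], "translation": [0, 0, 0], "hand": 0}, {"turn": [0, 0, 0], "translation": [0, 0, 0], "hand": 0}]}}

```text
time_s: 5.22
eef_pos: [400.3, -84.7, 193.1]
ee_rot: [-0.259, -0.0, 0.966, -0.0]
force: [0.4, 0.8, -1.3]
grip_width: 0.212
grip_force: 68.4
```

```bash
python3 - <<'E'
from plan import *
from fit import fit
s=sense(); print(s["eef_pos"],s["joints"])
R=R_.from_quat(np.roll(s["ee_rot"],-1))
A=[]
for n in ("wrist","side","scene"):
    c=capture(n); W=cloud(c,s); cv2.imwrite(f"pics/{n}3.png",c["image"])
    P=W.reshape(-1,3); T=(P-s["eef_pos"])@R.as_matrix()
    d=np.array([.894,0,-.448]); a=T@d; r=np.linalg.norm(T-a[:,None]*d,axis=1)
    m=(r<22)&(a>-110)&(a<80); print(n,m.sum(),np.nanmin(a[m]),np.nanmax(a[m]),"nut start/foot along axis")
    mt=(r<18)&(((a>12)&(a<26))|((a<-25)&(a>-88)))
    print(" hist",np.histogram(a[m],np.arange(-110,81,10))[0])
    A.append(T[mt]); 
    if mt.sum()>60: print(n,mt.sum(), s["eef_pos"]+0, [x for x in fit(P[mt],s["eef_pos"],(-.65,0))])
E
```

```text
[400.33139138 -84.66350105 193.08593965] [-0.3849377   0.40072869  1.6192229  -0.18937091  1.612344   -1.91637898]
wrist 13076 -89.33775846138889 58.35467131299146 nut start/foot along axis
 hist [   0    0  136  184  204  226  252  292  340  375  489 1415 2118  607
 1181 4134 1123    0    0]
wrist 3195 [400.33139138 -84.66350105 193.08593965] [array([ 3.99335305e+02, -8.48124581e+01, -6.25744753e-01, -3.23603390e-03]), np.float64(0.6681202595593412)]
side 856 -91.10530811571158 57.49680827149288 nut start/foot along axis
 hist [  0   1  44  55  46  53  54  53  53  52  22  50  81  61  82 121  28   0
   0]
side 418 [400.33139138 -84.66350105 193.08593965] [array([ 4.00143628e+02, -8.51225441e+01, -6.40604564e-01,  6.17090950e-05]), np.float64(0.6975804126217326)]
scene 445 -92.19905708313811 16.802195131011885 nut start/foot along axis
 hist [ 0  7 37 39 36 35 36 39 37 59 68 34 18  0  0  0  0  0  0]
scene 245 [400.33139138 -84.66350105 193.08593965] [array([ 4.00003497e+02, -8.20032706e+01, -6.39550228e-01, -2.65088557e-04]), np.float64(0.6856622986181957)]
```

View pics/side3.png

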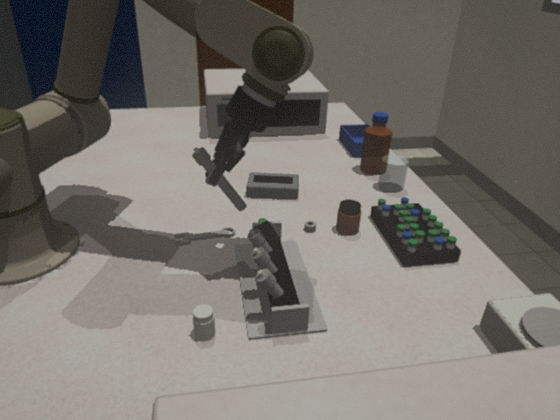

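The column is clear of the rack, running from (200,155) to (242,206), gripped at its middle. The short columns and bystanders are undisturbed.

Emit:
{"method": "move_arm", "body": {"moves": [{"turn": [0, 0, 0], "translation": [-7, 14, -3], "hand": 0}, {"turn": [0, 0, 0], "translation": [-13, 29, -5], "hand": 0}, {"turn": [0, 0, 0], "translation": [-14, 32, -5], "hand": 0}, {"turn": [0, 0, 0], "translation": [-14, 32, -5], "hand": 0}, {"turn": [0, 0, 0], "translation": [-14, 32, -5], "hand": 0}, {"turn": [0, 0, 0], "translation": [-14, 32, -5], "hand": 0}, {"turn": [0, 0, 0], "translation": [-14, 32, -5], "hand": 0}, {"turn": [0, 0, 0], "translation": [-14, 32, -5], "hand": 0}, {"turn": [0, 0, 0], "translation": [-14, 29, -5], "hand": 0}, {"turn": [0, 0, 0], "translation": [-10, 18, -5], "hand": 0}]}}

```text
time_s: 6.2
eef_pos: [535.3, 200.2, 169.8]
ee_rot: [-0.259, -0.001, 0.966, -0.0]
force: [0.1, -1.0, -1.2]
grip_width: 0.211
grip_force: 68.5
```

```bash
python3 - <<'E'
from plan import *
plan([535,197.5,138],tool(-27.5,-12.5))
E
```

```text
t 6.2 pos [535.3 200.2 169.8] q [ 0.13  0.76  1.09  0.06  1.82 -1.45] grip 0.2105876723397738 68.50401163101196 F [ 0.1 -1.  -1.2]
rot [-0.0055 -1.0003  0.2302] trans cur frame [-15.6  -2.7  27.7] trans target frame [14.4 -2.7 28.3]
```

Emit:
{"method": "move_arm", "body": {"moves": [{"turn": [-0.0005, -0.1, 0.023], "translation": [0, 0, 0], "hand": 0}, {"turn": [-0.0005, -0.1, 0.023], "translation": [0, 0, 0], "hand": 0}, {"turn": [-0.0005, -0.1, 0.023], "translation": [0, 0, 0], "hand": 0}, {"turn": [-0.0005, -0.1, 0.023], "translation": [0, 0, 0], "hand": 0}, {"turn": [-0.0005, -0.1, 0.023], "translation": [0, 0, 0], "hand": 0}, {"turn": [-0.0005, -0.1, 0.023], "translation": [0, 0, 0], "hand": 0}, {"turn": [-0.0005, -0.1, 0.023], "translation": [0, 0, 0], "hand": 0}, {"turn": [-0.0005, -0.1, 0.023], "translation": [0, 0, 0], "hand": 0}, {"turn": [-0.0005, -0.1, 0.023], "translation": [0, 0, 0], "hand": 0}, {"turn": [-0.0005, -0.1, 0.023], "translation": [0, 0, 0], "hand": 0}]}}

```text
time_s: 7.03
eef_pos: [534.9, 197.6, 170.9]
ee_rot: [0.239, 0.107, 0.965, -0.026]
force: [0.3, -1.5, -3.3]
grip_width: 0.21
grip_force: 68.4
```

Emit:
{"method": "move_arm", "body": {"moves": [{"turn": [0, 0, 0], "translation": [3.5, -0.7, 7], "hand": 0}, {"turn": [0, 0, 0], "translation": [3.5, -0.7, 7], "hand": 0}, {"turn": [0, 0, 0], "translation": [3.5, -0.7, 7], "hand": 0}, {"turn": [0, 0, 0], "translation": [3.5, -0.7, 7], "hand": 0}, {"turn": [0, 0, 0], "translation": [0, 0, 0], "hand": 0}, {"turn": [0, 0, 0], "translation": [0, 0, 0], "hand": 0}, {"turn": [0, 0, 0], "translation": [0, 0, 0], "hand": 0}]}}

```text
time_s: 7.62
eef_pos: [535.5, 194.3, 139.9]
ee_rot: [0.237, 0.107, 0.965, -0.026]
force: [0.5, 0.5, -2.5]
grip_width: 0.208
grip_force: 68.5
```

```bash
python3 - <<'E'
from plan import *
plan([535,197.5,138],tool(-27.5,-12.5))
s=sense(); e=s["eef_pos"]; ims=[]
d0=R_.from_euler("z",-12.5,degrees=True).apply([-1,0,0])
for n in ("scene","side","wrist"):
    c=capture(n); W=cloud(c,s); ims.append(c["image"])
    P=W.reshape(-1,3); a=(P-e)@d0; r=np.linalg.norm(P-e-a[:,None]*d0,axis=1)
    m=(r<16)&(((a>14)&(a<30))|((a<-16)&(a>-95)))
    Q=P[m]; print(n,len(Q))
    if len(Q)>50:
        u=np.linalg.svd(Q-Q.mean(0),full_matrices=False)[2][0]; u*=-np.sign(u[0]); print(" axis",u.round(3),"yaw",np.degrees(np.arctan2(-u[1],-u[0])),"level",np.degrees(np.arcsin(u[2])),"centre",Q.mean(0).round(1),"ends",np.nanmin(a[r<16]),np.nanmax(a[(r<16)&(a<70)]))
    m=(abs(P[:,2]-35)<5)&(np.hypot(P[:,0]-555,P[:,1]-193)<90); 
    k,l,st,ce=cv2.connectedComponentsWithStats(m.reshape(W.shape[:2]).astype(np.uint8)); i=1+st[1:,4].argmax(); print(" reader",st[i,4],cv2.minAreaRect(W[l==i][:,:2].astype(np.float32)))
cv2.imwrite("pics/end.png",np.hstack([cv2.resize(ims[1][80:300,120:420],(400,293)),cv2.resize(ims[0][100:320,180:480],(400,293))]))
E
```

```text
t 7.6167 pos [535.5 194.3 139.9] q [ 0.23  0.38  1.8  -0.39  0.56 -0.83] grip 0.2080188805618408 68.45251321792603 F [ 0.5  0.5 -2.5]
rot [-0.0014  0.0012 -0.0019] trans cur frame [1.9 3.  1.1] trans target frame [1.9 3.  1.1]
scene 284
 axis [-0.971  0.237  0.03 ] yaw -13.716848773275057 level 1.7293367741681862 centre [587.5 183.  144.8] ends -93.35760618218295 47.66578278679873
 reader 1167 ((554.5897827148438, 195.3865509033203), (83.84773254394531, 130.17446899414062), 77.16791534423828)
side 302
 axis [-0.979  0.202 -0.03 ] yaw -11.676941649087132 level -1.719928200094194 centre [575.  177.1 142.8] ends -91.01514058844512 57.0501234269815
 reader 777 ((553.2621459960938, 191.0317840576172), (87.40860748291016, 129.14479064941406), 76.19364166259766)
wrist 3022
 axis [-0.975  0.222 -0.007] yaw -12.827505923779567 level -0.39379742278209395 centre [554.2 190.  147.4] ends -88.52394107043531 59.74671825088025
 reader 17266 ((551.6954956054688, 193.8380889892578), (84.05194854736328, 129.81878662109375), 77.39852905273438)
```

View pics/end.png

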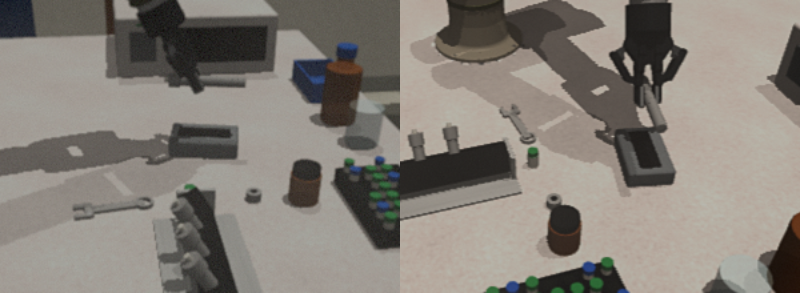

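The column lies level above the reader (left picture 170–245, 83) and is aligned with the window in the scene view. Its middle is at about (555,190,140), roughly 4 mm from the window's centre and 105 mm above it.

```bash
python3 -c "
from h import *
print(np.abs(sense()['dq']).max()); print(finish_job())"
```

```text
0.004976950332764632
the job is handed in; nothing more can be done
None
```

The long column was drawn from the rack and handed in held still and gripped, level within about 2°, along the reader's window, with its middle measured about 4 mm off the window's centre and 105 mm above it; the short columns and bystanders look undisturbed in the pictures, but no verdict came back.

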